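Unbar and fold open the small cupboard

TASK

Unbar and open the small bifold cupboard on the bench: press the bar's spring pin flush and slide the steel sleeve back off the door until the pin pops out through the sleeve's other hole, and move the block plane, which stands in the door's way, elsewhere on the bench, left standing on its sole. Then pull the door by its handle until it is folded fully open. The door must not push the plane, and everything else stays where it is, the glue bottle upright.

Things in the scene. Friction and masses are not known exactly. Their poses are not given: they have to be found in the camera images.
- cupboard: plywood cupboard, 270 wide (y), 75 deep (x), 170 high, fixed; origin on the bench under the middle of its front plane; its front faces its own -x, y runs along the front to the left. The shut door lies in front of the front plane, 12 mm thick.
- post_foot (a point): foot of the fixed post (34 x 28, 90 high) right of the cupboard, at the cupboard's own (-90, -301) on the bench. It stands on a 4 mm steel foot plate (own x -111 to -1, y -317 to -135) and holds the level inner tube (22 mm square, along the cupboard's y, height 70), which ends at own y -130.
- pin_spot (a point): centre of the brass spring pin where it crosses the sleeve's front face (cupboard's -x side), height 70; fixed, at the cupboard's own (-105, -150). Pin 14 mm thick, round end, points to -x, stands 8 mm proud. Fingers closed across the sleeve here press it flush; sleeve and fingers then slide together. Some 60 mm clear behind the sleeve.
- pin (a joint): how far the pin is pressed in, m: 0 fully out, 0.008 flush with the sleeve, about 0.011 when tucked under the sleeve's wall; a spring of 4 N (out) to 8 N (flush) pushes it out.
- sleeve (a joint): travel of the sleeve along the cupboard's -y (away from the door), m: 0 barred with the pin in the first hole, 0.090 clear of the door with the pin in the second hole, 0.096 end stop. It cannot move while the pin stands out of a hole; it drags with about 2 N.
- sleeve_tip (a point): centre of the sleeve's free end, at height 70. The sleeve is a square steel tube 30 x 30, 210 long, its axis along the cupboard's y, and reaches from this point to the cupboard's -y; a black rubber end cap 34 x 34 on the tip. While barred it lies across the door and stops it after some 27 degrees.
- door_a: left panel of the bifold door, 130 wide, 12 thick, heights 8 to 164; origin on its fixed hinge at the cupboard's own (0, 130), the panel reaches from there along its own -y; it swings out to the cupboard's -x, by half of joint door_b.
- door_b (a joint): fold of the door, rad: 0 shut, 2.8 fully folded. The right panel (130 wide) hangs on the left one, its other edge runs in a track in the front plane: with f = half this value, in the cupboard's axes, the fold line is at (-130 sin f, 130 - 130 cos f), left panel turned clockwise by f, right one counter-clockwise by f. Stays where left; 2 N move it.
- handle (a point): middle of the upright steel handle bar on the right panel, 12 mm thick, heights 110 to 169, this point at 140; 46 mm in front of the panel's hinge plane (28 mm clear behind the bar) and 24 mm from the fold line; joined to the panel at its top and bottom.
- plane_centre (a point): black iron block plane, 162 long (own y), 45 wide (own x), 40 high, 0.5 to 0.95 kg, the point half-way up (20 mm over its sole) in the middle; grasp it across its sides. It starts in front of the door where the folding door would strike it.
- block_plane: the same plane; origin in the middle of its sole. To stand it on, the bench is free in front of the cupboard from its front edge at x = 0.34 on, between y = -0.33 and 0.26 (a vice stands farther left), but for the bystanders listed here.
- glue_centre (a point): white glue bottle with an orange nozzle, upright, 57 mm thick and 172 high; point on its axis 67 mm over its foot. Bystander.
- sanding_centre (a point): cork sanding block, 64 (own x) x 106 (own y) x 31 mm; its centre. Bystander.
- tape_centre (a point): roll of masking tape lying flat, 87 mm wide, 25 high; its centre. Bystander.
- saw_centre (a point): hole saw, 45 mm thick, 66 high with its shank, standing on the cupboard; the middle of its cup, 18 mm over its foot. Bystander.

How it is judged:
On the way, in this order (a step that is already met when the one before it is completed fails the run):
1. the sleeve is slid back and the pin has popped out through its second hole (value of joint sleeve between 0.086 and 0.094 m and value of joint pin below 0.002 m), for 0.2 s.
2. the door is folded open (value of joint door_b above 2.45 rad), for 0.2 s.
At the end, for the whole second after the job is handed in: The pin stands out (within 2 mm) of the sleeve's second hole, the sleeve at 90 mm of travel within 4 mm; the door is folded to at least 2.45 rad (of 2.8); the block plane rests level on its sole on the bench (all of step 1 and value of joint door_b above 2.45 rad and angle between block_plane's own z axis and vertical below 0.1 rad and height (world z) of plane_centre between 0.01 and 0.03 m and linear speed of block_plane below 0.02 m/s); the robot touches nothing.
It fails at once if the door pushes the block plane (contact force between door_a and block_plane above 1.5 N).
It fails at once if the glue bottle is tipped (angle between glue_centre's own z axis and vertical above 0.5 rad).
It fails at once if a bystander is moved by more than 40 mm (distance of any of glue_centre, sanding_centre, tape_centre, saw_centre from where it was at the start of the episode above 0.04 m).
It also fails if it takes over 61 s, if anything falls off the work surface, if the arm or the gripper's body presses on something with over 40 N, if the wrist force passes 120 N, or if a joint passes its speed limit or range.

ROBOT

A 6-joint arm with a two-finger parallel gripper is mounted at the origin on a cart in front of the work surface, level with it; the furniture and walls round the work are solid. World frame = base frame: x ahead of the robot, y to its left, z up, the work surface at z = 0. Lengths are in m, angles in rad, forces in N, time in s.
With the tool pointing down it reaches from about 0.275 to 0.825 m from the base axis. Payload 4.9 kg.
Tool frame: the origin (TCP) lies midway between the tips of the shut fingers; the grasp point (between the pads) lies 19 mm behind it (bot.grip_depth is the distance from the TCP to the grasp point, in m); z points along the fingers, y is the line along which they close (so a half turn about z gives the same grasp; the last joint's range is limited). The gripper opens to 85 mm and grips with 20 to 120 N. Pads are 22 mm wide; open, the fingers measure 114 mm over their backs; the gripper's body (76 mm by 85 mm) begins 54 mm behind the grasp point. The pads swing forward as they close: fully open they stand 13 mm farther back than shut.
Start: joints at [-1.282, 0.326, -0.193, 1.052, 0, 1.437], TCP at [0.226, -0.502, 0.231] pointing down, gripper open.
Joint ranges: [-2.65, 2.65], [-0.97, 1.79], [-1.3, 1.35], [-1.93, 2.1], [-1.47, 1.37], [-3.14, 3.14]. Speed limits (rad/s): [2.57, 2.57, 3.14, 3.14, 3.14, 3.14].

INTERFACE

Orientations are given as a unit quaternion [w, x, y, z].
In Python, from cell import bot gives the robot as it stands. Calls block until the motion is done:
- bot.move_pose(position, orientation): joint-space move of the TCP to a pose.
- bot.move_linear(position, speed=0.15, rotation=None, until_force=None): straight line of the TCP; rotation=None keeps the orientation; speed is the mean speed in m/s. With until_force (N) it stops when the force on the tool has changed by that much, and returns True; else False.
- bot.goto_joints(angles): joint-space move.
- bot.set_gripper(opening, grasp_force=None): opening from 0.0 (shut) to 1.0 (fully open); grasp_force is the grip in N (None keeps the last); returns when the fingers have stopped.
- bot.wait(seconds).
- bot.solve_ik(position, orientation): joint angles nearest the present ones, or None.
- bot.camera(name): name is "scene" or "top" or "wrist"; returns the picture (400x640x3 uint8, red, green, blue); there is no depth.
- bot.calibration(name): a dict with "mtx" (3x3 intrinsics, pixels), "extrinsics" (4x4, takes a point from world to camera coordinates); the wrist camera has in their place "hand_eye" (4x4, takes a point from camera to tool coordinates, whose origin is the TCP and whose axes are the flange's). Camera axes: x right, y down, z forward; pixel columns grow to the right and rows downward; lengths in m; the calibration is good to about 2 mm. A picture is of the moment at which its call begins: read the wrist's pose just before it. calibration takes no time and is no camera call.
A pose or a line that the arm cannot do raises bot.PlanningError and nothing moves.
- bot.close_job(): hands the job in; it is judged then, once.
Trained networks look in the newest picture that a camera, given by its name, has taken for a name from the list of things; names that differ only in an ending like _2 or _b are one class to them, and where a whole thing is asked for, a point or a joint stands for the part that bears it (a point fixed in the world has none). Each returns a list of dicts, best first, with "confidence" (0 to 1); they miss things now and then, are a little off and sometimes report something else, mostly with a low value. They report only what shows in the picture. A call takes as long as a camera call.
- bot.search_frame(camera, thing): "bbox" ([left, top, width, height] in pixels, round what is visible of it).
Readings, each from a call of its own:
- bot.read_clock(): time.
- bot.read_joint_positions(): joint angles.
- bot.read_joint_vel(): joint speeds.
- bot.read_joint_efforts(): joint torques, N m.
- bot.read_position(): TCP position.
- bot.read_tool_rot(): TCP orientation.
- bot.read_ft_force(): force on the tool from outside, world axes, zero at the start.
- bot.read_moment(): the same for the moment, N m.
- bot.read_gripper_width(): opening from 0.0 (shut) to 1.0 (fully open).
- bot.read_finger_force(): force on a finger pad.
Only numpy, scipy, OpenCV 4.12 (cv2) and the standard library are available. Lean on these libraries where they do the work, as an engineer would, in place of code of your own. Each camera call takes 0.05 s, during which the arm holds its last target. There are 200 camera calls.

## Working session

There is one attempt and no reset: what is moved stays moved. The work goes in short steps, each a Python script; the robot and the scene stay as the last script left them, time stands still between calls to the robot, and variables do not carry over. Pictures are saved under pics/ and viewed, at most 10 in all, crops included, and the job is handed in when it is done.

```bash
ls; mkdir -p pics; python3 - <<'E'
from cell import bot
import cv2,numpy as np
for c in ["scene","top"]:
    im=bot.camera(c); cv2.imwrite(f"pics/{c}0.png",im[:,:,::-1])
    k=bot.calibration(c); print(c,k["mtx"].round(1).tolist(),k["extrinsics"].round(4).tolist())
    for t in ["cupboard","sleeve_tip","handle","block_plane","glue_centre","sanding_centre","tape_centre","saw_centre","pin","door_a"]:
        print(t,[(d["bbox"],round(d["confidence"],2)) for d in bot.search_frame(c,t)[:2]])
print(bot.calibration("wrist"),bot.read_tool_rot(),bot.read_clock())
E
```

```text
pics
scene [[456.1, 0.0, 310.7], [0.0, 456.1, 201.2], [0.0, 0.0, 1.0]] [[-0.6203, -0.7843, 0.0139, 0.3833], [-0.583, 0.4491, -0.6771, 0.4004], [0.5248, -0.4281, -0.7358, 1.1308], [0.0, 0.0, 0.0, 1.0]]
cupboard [([258.5, 144.3, 146.2, 88.8], 0.9)]
sleeve_tip [([318.7, 182.3, 52.0, 47.8], 0.95), ([256.3, 142.8, 143.2, 93.1], 0.43)]
handle [([226.7, 200.5, 22.8, 44.9], 0.16)]
block_plane [([303.3, 241.5, 56.4, 29.4], 0.71), ([227.6, 203.6, 21.5, 42.6], 0.51)]
glue_centre [([225.4, 199.9, 24.0, 43.7], 0.57)]
sanding_centre [([386.3, 187.1, 32.0, 28.2], 0.64), ([304.5, 239.2, 52.4, 34.9], 0.22)]
tape_centre [([257.8, 243.7, 32.0, 24.8], 0.84)]
saw_centre [([269.9, 165.0, 20.5, 22.3], 0.55)]
pin []
door_a [([310.6, 159.2, 31.3, 54.0], 0.86), ([278.6, 156.8, 65.3, 80.0], 0.6)]
top [[439.1, 0.0, 318.0], [0.0, 439.1, 195.6], [0.0, 0.0, 1.0]] [[0.0061, -1.0, 0.0007, 0.0284], [-0.9875, -0.0062, -0.1578, 0.578], [0.1578, 0.0003, -0.9875, 1.1773], [0.0, 0.0, 0.0, 1.0]]
cupboard [([273.9, 134.6, 174.2, 87.3], 0.64)]
sleeve_tip [([320.0, 198.6, 75.9, 21.4], 0.66)]
handle [([327.2, 167.3, 52.6, 26.0
[... 229 characters left out ...]
169.5, 99.6, 22.1], 0.73), ([287.1, 151.0, 18.1, 18.8], 0.62)]
pin []
door_a [([278.6, 171.7, 101.6, 21.8], 0.6)]
{'mtx': array([[306.56121354,   0.        , 321.48821068],
       [  0.        , 306.56121354, 199.15515215],
       [  0.        ,   0.        ,   1.        ]]), 'hand_eye': array([[-1.31281186e-03, -9.64212765e-01, -2.65126422e-01,
         6.66009450e-02],
       [ 9.99999071e-01, -1.16880297e-03, -7.00933115e-04,
         1.40174414e-04],
       [ 3.65968106e-04, -2.65127096e-01,  9.64213404e-01,
        -1.41230732e-01],
       [ 0.00000000e+00,  0.00000000e+00,  0.00000000e+00,
         1.00000000e+00]])} [-1.69742752e-06  9.77738391e-01  2.09827641e-01 -3.90108806e-06] 1.1
```

```bash
python3 - <<'E'
import cv2
a=cv2.imread("pics/top0.png")[110:310,200:480]
cv2.imwrite("pics/top0c.png",cv2.resize(a,None,fx=2.85,fy=2.85,interpolation=cv2.INTER_CUBIC))
a=cv2.imread("pics/scene0.png")[120:300,200:440]
cv2.imwrite("pics/scene0c.png",cv2.resize(a,None,fx=3.3,fy=3.3,interpolation=cv2.INTER_CUBIC))
E
```

```text
(no output)
```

View pics/top0c.png

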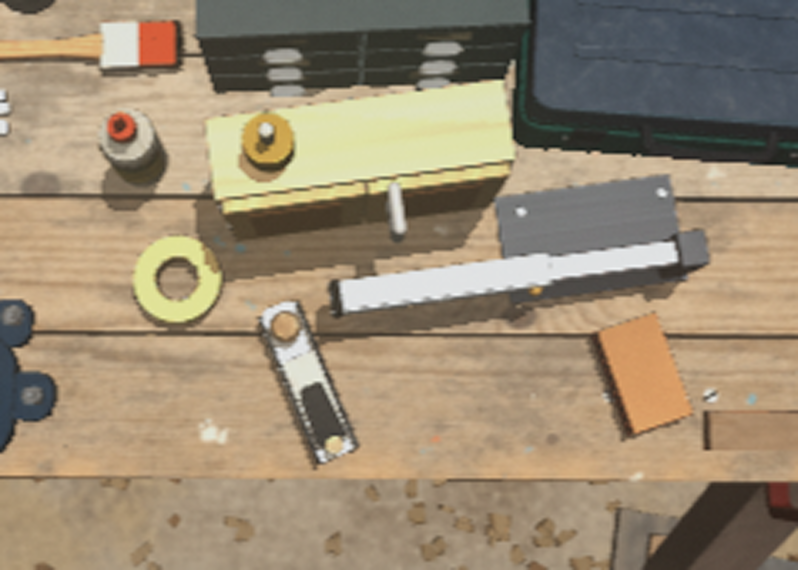

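View pics/scene0c.png

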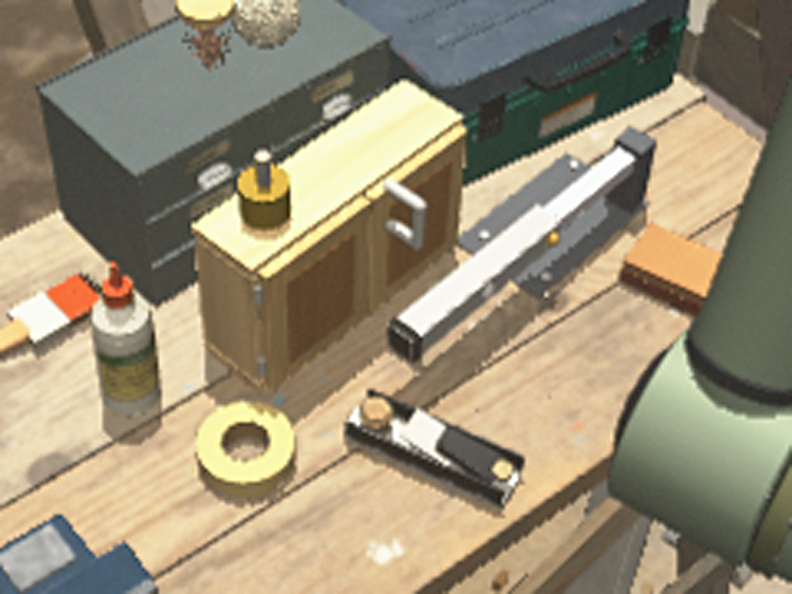

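The views show the cupboard, with its top corners at about (278,180)…(380,167) in the top view. The sleeve lies barred, tip at about (318,214), and the plane is in front at about (290,219)–(318,270). Next I'll fit the poses from these corners.

```bash
cat > h.py <<'E'
from cell import bot
import numpy as np
from scipy.optimize import least_squares
from scipy.spatial.transform import Rotation as R
C={c:bot.calibration(c) for c in("top","scene")}
def proj(c,p):
    E=C[c]["extrinsics"]; q=C[c]["mtx"]@(E[:3,:3]@np.asarray(p,float)+E[:3,3]); return q[:2]/q[2]
def ray(c,uv,z):
    E=C[c]["extrinsics"]; Rm=E[:3,:3]; o=-Rm.T@E[:3,3]
    d=Rm.T@np.linalg.solve(C[c]["mtx"],[uv[0],uv[1],1]); return o+d*(z-o[2])/d[2]
tc=lambda u,v:(200+u/2.85,110+v/2.85)
sc=lambda u,v:(200+u/3.3,120+v/3.3)
E
python3 - <<'E'
from h import *
obs=[("top",tc(207,119),(75,135,170)),("top",tc(503,82),(75,-135,170)),("top",tc(222,199),(0,135,170)),("top",tc(513,161),(0,-135,170)),
("top",tc(497,198),(-1,-135,4)),("top",tc(670,177),(-1,-317,4)),("top",tc(537,290),(-109,-150,70)),
("scene",sc(405,82),(75,-135,170)),("scene",sc(465,127),(0,-135,170)),("scene",sc(258,270),(0,135,170)),("scene",sc(197,222),(75,135,170)),
("scene",sc(462,243),(-1,-135,4)),("scene",sc(548,298),(-111,-135,4)),("scene",sc(553,239),(-109,-150,70))]
def W(p,m): 
    c,s=np.cos(p[2]),np.sin(p[2]); x,y,z=np.array(m)/1000; return (p[0]+c*x-s*y,p[1]+s*x+c*y,z)
f=lambda p:np.concatenate([proj(c,W(p,m))-uv for c,uv,m in obs])
r=least_squares(f,[.55,0,.1],loss="soft_l1"); print(r.x,r.x[2]*57.3,f(r.x).reshape(-1,2).round(1).tolist())
p=r.x
inv=lambda w:R.from_euler('z',-p[2]).apply(np.array([w[0]-p[0],w[1]-p[1],w[2]]))*1000
print("tip",inv(ray("top",tc(335,282),.087)),inv(ray("top",tc(331,283),.087)),inv(ray("top",tc(549,256),.085)))
print("handle",inv(ray("top",tc(399,230),.169)), "pin W",W(p,(-105,-150,70)))
for n,uv in [("endA",tc(279,307)),("endB",tc(338,458)),("mid",tc(310,383))]: print(n,ray("top",uv,.03),inv(ray("top",uv,.03)))
print("sceneplane",ray("scene",sc(434,449),.03))
print("tape",ray("top",tc(177,280),.02),"sand",ray("top",tc(644,374),.031),"glue",ray("top",tc(130,150),.07),"saw",ray("top",tc(268,140),.2))
E
```

```text
[0.61403292 0.00480058 0.14044465] 8.047478261901707 [[-0.4, 0.3], [0.8, -0.5], [-2.2, 1.0], [1.9, 0.2], [-0.7, 0.4], [0.4, -0.5], [-0.1, 1.4], [0.7, -1.2], [0.6, -3.6], [-0.9, -0.4], [-0.6, 0.5], [-1.5, -1.1], [-1.7, -0.4], [1.4, 0.5]]
tip [-74.15128799  39.03452389  87.        ] [-74.58676615  42.88544801  87.        ] [ -76.41565041 -164.61243281   85.        ]
handle [-46.48311041 -21.52601962 169.        ] pin W (np.float64(0.5310642706488062), np.float64(-0.15842075000870626), np.float64(0.07))
endA [0.51739736 0.08799644 0.03      ] [-84.03803159  95.90406558  30.        ]
endB [0.37152639 0.0291676  0.03      ] [-236.7077888    58.07398207   30.        ]
mid [0.44329693 0.05683961 0.03      ] [-161.77029476   75.42684437   30.        ]
sceneplane [0.43522004 0.06888405 0.03      ]
tape [0.54480431 0.19017689 0.02      ] sand [ 0.45397484 -0.26824826  0.031     ] glue [0.66506812 0.23264756 0.07      ] saw [0.64389973 0.09161641 0.2       ]
```

```bash
cat >> h.py <<'E'
import os,cv2
CP=np.array([0.61403292,0.00480058,0.14044465])   # cupboard x,y,yaw
if os.path.exists("cp.npy"): CP=np.load("cp.npy")
def W(x,y,z):  # cupboard mm -> world m
    c,s=np.cos(CP[2]),np.sin(CP[2]); x,y,z=x/1e3,y/1e3,z/1e3; return np.array([CP[0]+c*x-s*y,CP[1]+s*x+c*y,z])
def inv(w): return R.from_euler('z',-CP[2]).apply(np.array([w[0]-CP[0],w[1]-CP[1],w[2]]))*1000
def Q(yaw): return np.array([0,np.cos(yaw/2),np.sin(yaw/2),0])
def wrist():
    p=np.array(bot.read_position()); q=bot.read_tool_rot(); im=bot.camera("wrist")
    return im,(p,q)
def wray(pose,uv,z):
    k=bot.calibration("wrist"); p,q=pose; T=np.eye(4); T[:3,:3]=R.from_quat([q[1],q[2],q[3],q[0]]).as_matrix(); T[:3,3]=p
    T=T@k["hand_eye"]; d=T[:3,:3]@np.linalg.solve(k["mtx"],[uv[0],uv[1],1]); return T[:3,3]+d*(z-T[2,3])/d[2]
def wproj(pose,P):
    k=bot.calibration("wrist"); p,q=pose; T=np.eye(4); T[:3,:3]=R.from_quat([q[1],q[2],q[3],q[0]]).as_matrix(); T[:3,3]=p
    T=np.linalg.inv(T@k["hand_eye"]); q=k["mtx"]@(T[:3,:3]@P+T[:3,3]); return q[:2]/q[2]
def save(im,n,f=1.25): cv2.imwrite(f"pics/{n}.png",cv2.resize(im[:,:,::-1],None,fx=f,fy=f))
E
python3 - <<'E'
from h import *
y0=CP[2]
for s in (1,-1):
    yaw=y0+s*np.pi/2
    for z in (210,51):
        for y in (-150,-240):
            j=bot.solve_ik(W(-90,y,z),Q(yaw)); print(s,z,y,None if j is None else np.round(j,2))
for yaw in (y0,y0+np.pi):
    for f in (0,.7,1.4):
        a=np.array([-130*np.sin(f),130-130*np.cos(f)])+np.array([-46*np.cos(f)+24*np.sin(f),-46*np.sin(f)-24*np.cos(f)])
        j=bot.solve_ik(W(*a,124),Q(yaw+f)); print("h",yaw,f,a.round(),None if j is None else np.round(j,2))
pl=.383
for yaw in (pl,pl-np.pi,pl+np.pi):
    j=bot.solve_ik([.444,.058,.007],Q(yaw)); print("pl",None if j is None else np.round(j,2))
bot.move_pose(W(-90,-150,210),Q(y0-np.pi/2))
im,po=wrist(); save(im,"w1"); print(po,bot.search_frame("wrist","pin"),bot.search_frame("wrist","sleeve_tip")[:1])
np.save("w1.npy",im); print("pred pin",wproj(po,W(-113,-150,70)),wproj(po,W(-105,-150,70)),bot.read_clock(),bot.read_joint_positions())
E
```

```text
1 210 -150 [-0.41  0.37 -0.18  1.02  0.    1.02]
1 210 -240 [-0.53  0.45 -0.06  1.06  0.    0.9 ]
1 51 -150 [-0.41  0.54 -0.37  0.66  0.    1.02]
1 51 -240 [-0.53  0.6  -0.25  0.72  0.    0.9 ]
-1 210 -150 [-0.41  0.37 -0.18  1.02  0.   -2.12]
-1 210 -240 [-0.53  0.45 -0.06  1.06  0.   -2.25]
-1 51 -150 [-0.41  0.54 -0.37  0.66  0.   -2.12]
-1 51 -240 [-0.53  0.6  -0.25  0.72  0.   -2.25]
h 0.14044465 0 [-46. -24.] [-0.17  0.46 -0.29  0.83  0.    2.83]
h 0.14044465 0.7 [-103.  -17.] [-0.2   0.36 -0.44  0.77  0.    2.11]
h 0.14044465 1.4 [-112.   58.] [-0.05  0.33 -0.48  0.75  0.    1.55]
h 3.282037303589793 0 [-46. -24.] [-0.17  0.46 -0.29  0.83  0.   -0.31]
h 3.282037303589793 0.7 [-103.  -17.] [-0.2   0.36 -0.44  0.77  0.   -1.04]
h 3.282037303589793 1.4 [-112.   58.] [-0.05  0.33 -0.48  0.75  0.   -1.59]
pl [-0.04  0.44 -0.72  0.41  0.    2.72]
pl [-0.04  0.44 -0.72  0.41  0.   -0.42]
pl [-0.04  0.44 -0.72  0.41  0.   -0.42]
(array([ 0.54583354, -0.15659538,  0.20998307]), array([ 2.83932166e-05,  7.54766834e-01, -6.55993159e-01, -1.74249325e-06])) [{'bbox': [187.7, 196.1, 87.0, 156.7], 'confidence': 0.72}] [{'bbox': [302.6, 174.2, 32.6, 164.5], 'confidence': 0.74}]
pred pin [345.35851529 189.10565161] [336.87229711 189.12468768] 4.2333 [-4.09295993e-01  3.73632383e-01 -1.79335181e-01  1.01780105e+00
 -3.81568708e-06 -2.12002171e+00]
```

View pics/w1.png

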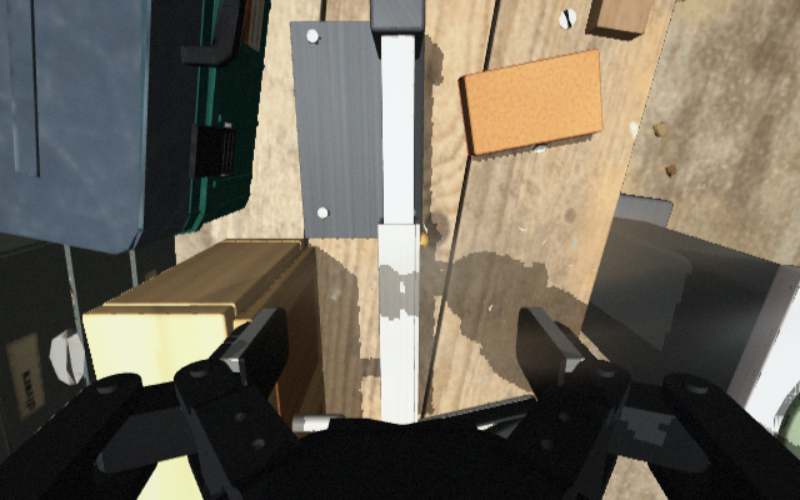

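The wrist view shows the pin at (339,188), where my fit predicts (337–345,189), so the pose is good. Next: press the pin and slide the sleeve.

```bash
python3 - <<'E'
from h import *
print(bot.move_linear(W(-90,-150,51),speed=.12,until_force=15))
bot.set_gripper(0.0,grasp_force=50)
print("w",bot.read_gripper_width(),bot.read_finger_force(),bot.read_ft_force())
t=np.array(bot.read_position()); print(inv(t))
d=W(0,-1000,0)-W(0,0,0)
print(bot.move_linear(t+d*.08,speed=.06,until_force=30),bot.read_ft_force())
print(bot.move_linear(t+d*.090,speed=.025,until_force=25),bot.read_ft_force()); bot.wait(.3)
print(inv(np.array(bot.read_position())),bot.read_clock(),bot.read_gripper_width())
im=bot.camera("scene"); 
save(im[120:240,280:440],"s2",4.5)
E
```

```text
False
w 0.3394413883736154 53.02285552024841 [6.02248128 0.90752811 1.21738813]
[ -87.477053   -150.26277236   51.98225607]
False [-0.63236098  5.25003394  2.6487923 ]
False [ 0.25765381 -0.11437144 -1.48221129]
[ -87.37496256 -240.62351057   51.93030223] 8.6 0.34033775662709453
```

View pics/s2.png

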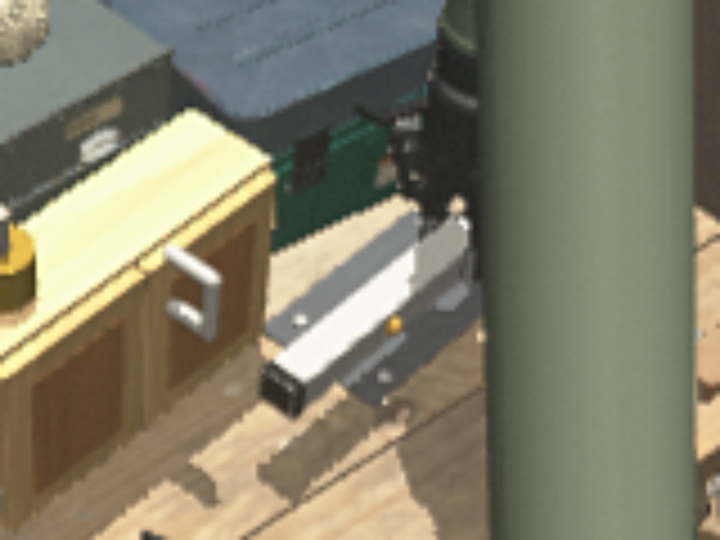

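The pin (brass, crop 395,325) stands out of the sleeve again, and the tip is clear of the door. Next I'll release the sleeve and look at the plane from above.

```bash
python3 - <<'E'
from h import *
bot.set_gripper(1.0)
t=np.array(bot.read_position()); bot.move_linear(t+[0,0,.15],speed=.25)
bot.move_pose([.444,.058,.19],Q(.383-np.pi))
im,po=wrist(); save(im,"w3"); print(po,bot.read_clock()); np.savez("w3.npz",p=po[0],q=po[1])
for n in("block_plane",): print(bot.search_frame("wrist",n)[:1])
print(wproj(po,np.array([.444,.058,.02])))
E
```

```text
(array([0.44412685, 0.05773798, 0.1896137 ]), array([-2.64263435e-04, -1.90314352e-01,  9.81723168e-01, -7.09413304e-06])) 11.6417
[{'bbox': [300.8, 105.0, 46.3, 152.5], 'confidence': 0.86}]
[321.88525573 182.68197481]
```

View pics/w3.png

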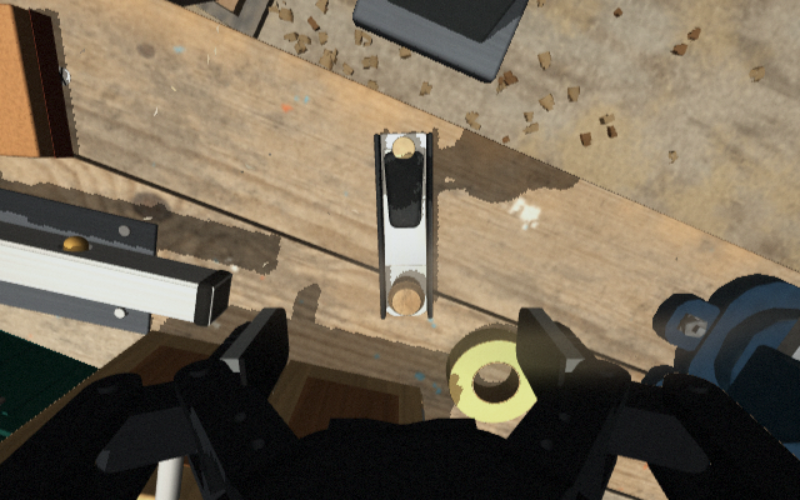

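The plane's middle is at (324,180) and my prediction was (322,183), so I can grasp it.

```bash
python3 - <<'E'
from h import *
print(bot.move_linear([.4445,.0575,.003],speed=.15,until_force=15))
bot.set_gripper(0.0,grasp_force=70)
print("w",bot.read_gripper_width()*85,bot.read_finger_force())
t=np.array(bot.read_position()); f0=np.array(bot.read_ft_force())
bot.move_linear([t[0],t[1],t[2]+.06],speed=.15); print("wt",np.array(bot.read_ft_force())-f0,bot.read_gripper_width()*85)
bot.move_linear([.40,-.06,t[2]+.06],speed=.12,rotation=Q(-np.pi/2))
print(bot.move_linear([.40,-.06,t[2]+.012],speed=.12))
print(bot.move_linear([.40,-.06,t[2]-.004],speed=.02,until_force=6),bot.read_position(),t)
bot.set_gripper(1.0)
bot.move_linear([.40,-.06,.15],speed=.2)
im=bot.camera("scene"); save(im[130:280,220:440],"s4",3.5); print(bot.read_clock())
E
```

```text
False
w 43.368083943585795 71.65355801582336
wt [  2.05894654  -2.70445421 -16.73342669] 43.745907504098206
False
True [ 0.40007562 -0.0600619   0.00380666] [0.44446896 0.05863968 0.0037846 ]
18.0417
```

View pics/s4.png

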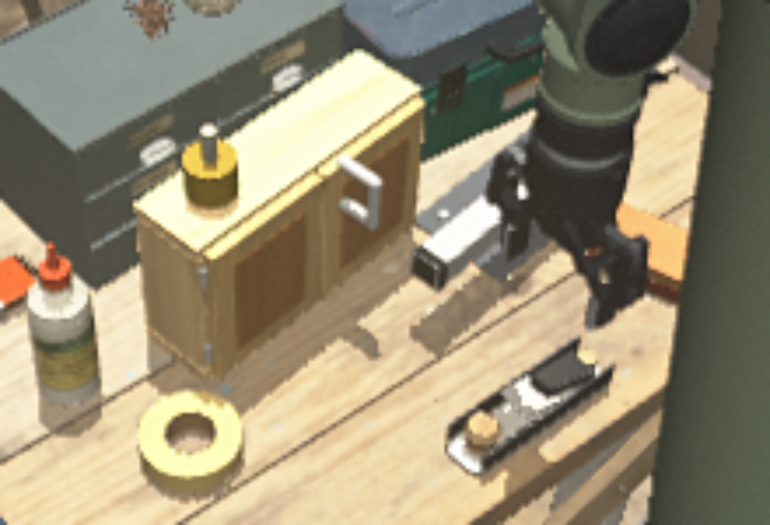

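The plane stands on its sole, clear of the door. Next is the handle.

```bash
python3 - <<'E'
from h import *
def hd(f): return np.array([-130*np.sin(f),130-130*np.cos(f)])+np.array([-46*np.cos(f)+24*np.sin(f),-46*np.sin(f)-24*np.cos(f)])
y=CP[2]+np.pi
bot.move_linear([.40,-.06,.22],speed=.25)
bot.move_pose(W(*hd(0),225),Q(y))
bot.set_gripper(.7)
print(bot.move_linear(W(*hd(0),124),speed=.12,until_force=10))
bot.set_gripper(0.0,grasp_force=30)
print("w",bot.read_gripper_width()*85,inv(np.array(bot.read_position())))
for f in np.arange(.1,1.381,.08):
    s=bot.move_linear(W(*hd(f),124),speed=.06,rotation=Q(y+f),until_force=30)
    print(round(f,2),np.round(bot.read_ft_force(),1),round(bot.read_gripper_width()*85,1))
    if s: break
im=bot.camera("scene"); save(im[130:280,220:440],"s5",3.5); print(bot.read_clock())
E
```

```text
False
w 10.726868568927598 [-46.42282303 -21.6543468  124.51899583]
0.1 [-3.4  6.2  6. ] 10.9
0.18 [-2.9  6.2  4.9] 11.1
0.26 [-2.5  6.9  3.9] 11.2
0.34 [-0.9  7.1  3.3] 11.6
0.42 [-0.2  6.6  3.4] 11.1
0.5 [-0.2  5.6  2.6] 11.0
0.58 [0.1 4.6 1.6] 11.6
0.66 [1.2 5.2 1.8] 10.9
0.74 [2.2 4.6 2. ] 11.2
0.82 [3.  4.1 0.6] 11.0
0.9 [3.6 4.  1. ] 11.0
0.98 [3.8 4.  1.5] 11.2
1.06 [3.9 2.1 0.9] 11.1
1.14 [3.8 2.6 1.4] 11.0
1.22 [5.3 1.1 0.3] 10.6
1.3 [ 5.2  1.4 -0. ] 10.9
1.38 [5.4 0.8 0.1] 11.0
26.6583
```

View pics/s5.png

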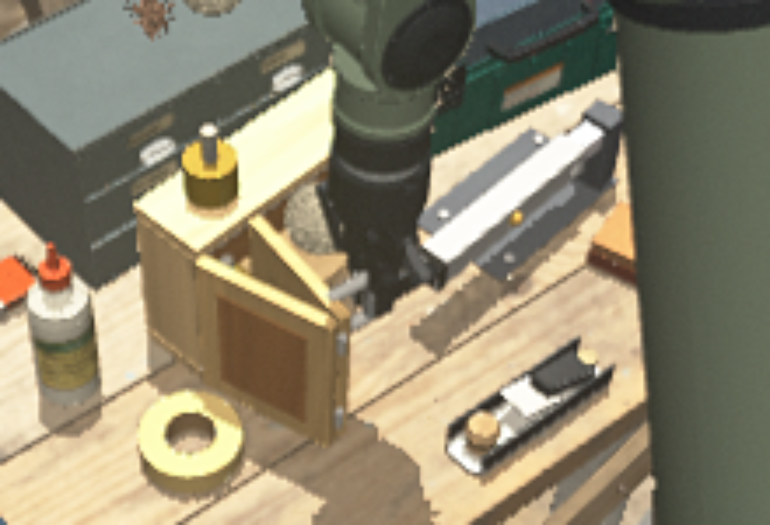

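The door is folded wide open; I'll release, retreat and measure the fold.

```bash
python3 - <<'E'
from h import *
bot.set_gripper(.6)
t=np.array(bot.read_position()); bot.move_linear(t+[0,0,.11],speed=.2)
bot.move_linear(np.append(W(-190,-120,0)[:2],t[2]+.11),speed=.25)
im=bot.camera("top"); a=im[130:280,230:430]; save(a,"t6",4)
for f in (1.2,1.3,1.4):
    F=np.array([-130*np.sin(f),130-130*np.cos(f)]); e=np.array([0,260-260*np.cos(f)-130]) 
    h=F+np.array([-46*np.cos(f)+24*np.sin(f),-46*np.sin(f)-24*np.cos(f)])
    print(f,[((proj("top",W(*p,z))-[230,130])*4).round().tolist() for p,z in((F,164),(h,169))])
print(bot.read_clock())
E
```

```text
1.2 [[290.0, 384.0], [371.0, 363.0]]
1.3 [[271.0, 393.0], [350.0, 364.0]]
1.4 [[252.0, 400.0], [327.0, 364.0]]
28.7917
```

View pics/t6.png

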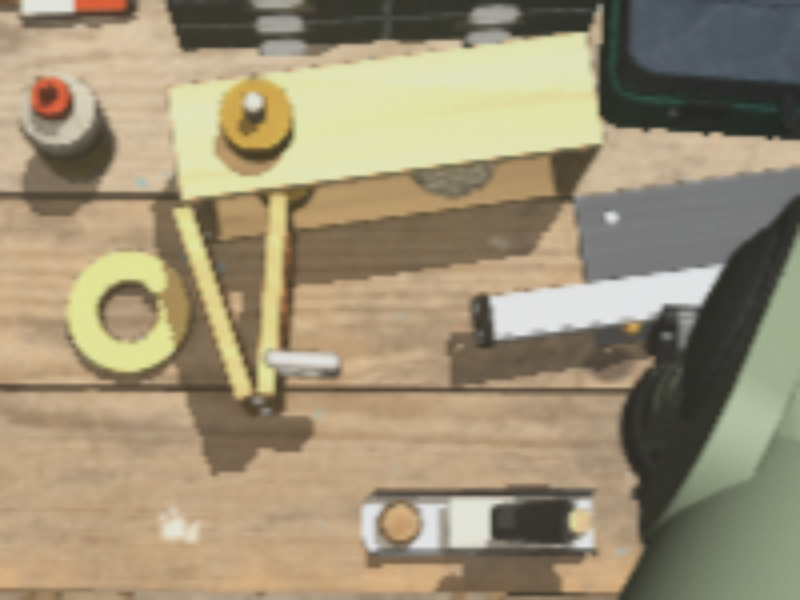

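The fold line at (258,398) and handle at about (334,363) match f ≈ 1.37, a fold of about 2.74 rad. The pin is out and the plane and bystanders are in place, so I'm handing in.

```bash
python3 -c "
from cell import bot
print(bot.close_job())"
```

```text
the job is handed in; nothing more can be done
None
```

I handed the job in at about 29 s of the 61 s, and my last picture showed the sleeve back with its pin out, the door folded to about 2.74 rad and the plane on its sole clear of the door; no verdict was returned.

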